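Test a pipette plunger spring at its marked height and sort it by the load

ROBOT

A 6-joint arm with a two-finger parallel gripper is mounted at the origin on a cart in front of the work surface, level with it; the furniture and walls round the work are solid. World frame = base frame: x ahead of the robot, y to its left, z up, the work surface at z = 0. Lengths are in m, angles in rad, forces in N, time in s.
With the tool pointing down it reaches from about 0.275 to 0.725 m from the base axis. Payload 5.6 kg.
Tool frame: the origin (TCP) lies midway between the tips of the shut fingers; the grasp point (between the pads) lies 19 mm behind it; z points along the fingers, y is the line along which they close (so a half turn about z gives the same grasp; the last joint's range is limited). The gripper opens to 85 mm and grips with 20 to 120 N. Pads are 22 mm wide; open, the fingers measure 114 mm over their backs; the gripper's body (76 mm by 85 mm) begins 54 mm behind the grasp point. The pads swing forward as they close: fully open they stand 13 mm farther back than shut.
Start: joints at [1.594, 0.255, 0.108, 0, -1.424, -0.285], TCP at [0.142, 0.531, 0.231] pointing down, gripper open.
Joint ranges: [-2.95, 2.95], [-1.21, 1.97], [-1.09, 1.5], [-2.87, 1.71], [-2.94, -0.07], [-3.05, 3.05]. Speed limits (rad/s): [2.57, 2.57, 3.14, 3.14, 3.14, 3.14].

INTERFACE

Orientations are given as a 3x3 rotation matrix whose columns are the frame's x, y, z axes.
In Python, from cell import * gives the robot as it stands.
- The arm moves only by the tool carry_out, never from a script. Its argument "steps" is one flat list of numbers, 7 for each row, row after row: the shift along the tool's x, y, z in m, then the turn, a rotation vector about the tool's x, y, z in rad, then the opening, from -1 (shut) to 1 (fully open). A call has 1 to 10 rows; each row shifts and turns the commanded pose from where the row before left it, along the tool's axes as they then stand; what a row does not reach is not made up. A row lasts 1/8 s, in which the tool goes at most 62.5 mm and 10.7 degrees, less where a joint would pass 70% of its speed; a pose out of reach is approached as far as the arm can. A call is refused whole if a number of a shift passes 0.0625 or a number of a turn 0.188, either way. A call with a gripper value outside its range is refused whole. The fingers move at their own pace and stop on an object; the grip force is fixed at half the most. Time passes only in rows, so rows that do not move let the fingers close. It gives the time, the measured TCP pose, the force, the opening and the grip force at its end, in the units of the state.
- state(): the state, without advancing time (a new reading comes with each control period).
- capture(name): name is "side" or "top" or "wrist"; returns a dict with "frame" (384x512x3 uint8, blue, green, red), "intrinsics" (3x3 intrinsics, pixels), "xyz" and "attitude" of the camera in the world. Camera axes: x right, y down, z forward; pixel columns grow to the right and rows downward; lengths in m; the calibration is good to about 2 mm. A picture is of the moment at which its call begins. There is no depth.
- finish_job(): hands the job in; it is judged then, once.
The state is a dict: "time": time; "joint_pos": joint angles; "qvel": joint speeds; "tau": joint torques, N m; "eef_pos": TCP position; "tcp_rot": TCP orientation; "contact_force": force on the tool from outside, world axes, zero at the start; "torque": the same for the moment, N m; "grip_width": finger opening in m; "gripper_force": force on a finger pad.
Only numpy, scipy, OpenCV 4.12 (cv2) and the standard library are available. Lean on these libraries where they do the work, as an engineer would, in place of code of your own. Each camera call takes 0.05 s, during which the arm holds its last target. There are 200 camera calls.

TASK

Take the pipette plunger spring from the white rack, stand it in the cup of the spring tester with its crosshead over the two height pins, so gently that the gauge rider stays well short of its limit line, and press it down until the crosshead just rests on both pins; lean on the pins firmly enough to feel them but only lightly, and hold it there for a second so the pointer can push the rider along. If the rider ends beyond the limit line, the spring is sound: stand it back in a socket of the rack; if the rider stops short of the line, put the spring in the steel kidney tray. Leave the rider where the pointer puts it and do not disturb the other things on the bench.

Things in the scene. Friction and masses are not known exactly. Their poses are not given: they have to be found in the camera images.
- spring: Plunger spring unit, 100 g, upright in a rack socket. An aluminium barrel 20 mm in diameter, 46 mm tall, foot bevelled 1.5 mm; from it rises a coil 16 mm wide that carries a steel crosshead. Grip only the barrel. Origin: centre of the barrel's foot; z up along the unit; x along the crosshead, so that fingers closing along y pass beside it.
- crosshead: Steel crossbar on the spring, 56 mm (x) x 14 mm (y) x 6 mm; slides straight down as it is pressed. Free, its underside is 57 to 69 mm above the barrel's foot; length and load differ between springs. The load rises by under 1 N/mm, to between 3 and 13 N at the height pins, where the push then rises steeply. Origin on the spring's axis; for its top use crosshead_top.
- crosshead_top (a point): Centre of the crosshead's flat top, where it is pressed; axes as the spring's.
- tester: Bench spring tester, a grey cast base 132 x 150 mm, 28 mm high, fixed; its front with the load gauge faces -x of its own frame, z is up. Origin: centre of its underside. The load cup stands at (22, 0) mm of its frame, the two height pins in front of and behind it.
- seat (a point): Centre of the floor of the tester's load cup, 40 mm above the worktop; the cup is a round dish 34 mm wide with a locating rim 23 mm inside and 5 mm deep, for the barrel's foot. It sinks 0.25 mm per newton and drives the gauge: setting the spring down with over 6 N spoils the reading. Axes as the tester's.
- pin_front (a point): Centre of the flat top of the front height pin: steel, 8 mm in diameter, 90 mm above the worktop, 22 mm from the cup's axis along -x of the tester. The pin tops mark the test height: the crosshead, lying along the tester's x, is to rest on both. More than 9 N on the pins, over and above the spring's own load, strains them.
- pin_back (a point): The same for the back pin, 22 mm from the cup's axis along +x of the tester.
- rider_edge (a point): Reading edge of the maximum rider, a small steel block with a thin steel hair on a rail along the gauge at the tester's front, 44 mm above the worktop. The black pointer pushes it along -y of the tester as the load grows, 5 mm per newton; it stays at the highest reading when the load is gone. Only the pointer may move it.
- rider (a joint): Position of the rider from zero, in m, growing towards -y of the tester: 0.005 per newton of load on the cup (0 to 0.076).
- limit_line (a point): The limit line, a fixed dark line and clip on the gauge at 0.045 m of rider travel (9 N). A rider further along -y of the tester than this means a sound spring; one that has stopped short means a weak one. Within 2 mm of the line either verdict is accepted.
- rack: White plastic rack, 120 x 64 mm (its x, y), 30 mm high, fixed, with two round sockets. Origin: centre of its underside.
- rack_hole0 (a point): Centre of the mouth of the first socket (at x = -28 mm of the rack), level with the rack's top; 23 mm in diameter, 8 mm deep, bevelled. The spring starts in it.
- rack_hole1 (a point): The same for the second, empty socket (at x = +28 mm of the rack).
- tray: Steel kidney tray, long and narrow with cut corners, 68 mm (its x) by 150 mm (its y), rim 22 mm high, floor 2 mm thick, fixed. Origin: centre of its underside.
- beaker: Bystander: glass beaker, 46 mm wide, 58 mm tall; origin under its centre.
- oil_bottle: Bystander: brown dropper bottle, 34 mm wide, 70 mm tall; origin under its centre.
- petri_dish: Bystander: petri dish, 64 mm wide, 15 mm tall; origin under its centre.
- forceps: Bystander: steel forceps lying on the bench, 128 mm long, 9 mm high; origin under its centre.
Mind the look-alikes: they are no part of the job. Leave any red look-alike of the spring alone. Leave any purple look-alike of the rack alone.

How it is judged:
On the way, in this order (a step that is already met when the one before it is completed fails the run):
1. the spring's barrel stands upright in the tester's cup, set down without driving the rider past 0.035 m (horizontal distance between spring and seat below 0.003 m and z of spring in the frame of seat between -0.0025 and 0.0025 m and angle between spring's own z axis and vertical below 0.08 rad and value of joint rider below 0.035 m), for 0.2 s.
2. the crosshead is held pressed on the height pins (horizontal distance between spring and seat below 0.003 m and z of spring in the frame of seat between -0.0025 and 0.0025 m and angle between spring's own z axis and vertical below 0.08 rad and contact force between crosshead and tester above 2 N), for 0.5 s.
At the end, for the whole second after the job is handed in: The tested spring is at rest: with the rider beyond the limit line (0.045 m) it stands upright on the floor of a rack socket (within 4 mm of its centre, 0.1 rad); with the rider short of the line it is inside the kidney tray. Within 2 mm of the line either is right (linear speed of spring below 0.02 m/s and ((value of joint rider above 0.043 m and ((horizontal distance between spring and rack_hole0 below 0.004 m and z of spring in the frame of rack_hole0 below -0.0055 m and angle between spring's own z axis and vertical below 0.1 rad) or (horizontal distance between spring and rack_hole1 below 0.004 m and z of spring in the frame of rack_hole1 below -0.0055 m and angle between spring's own z axis and vertical below 0.1 rad))) or (value of joint rider below 0.047 m and (x of spring in the frame of tray between -0.03 and 0.03 m and y of spring in the frame of tray between -0.068 and 0.068 m and z of spring in the frame of tray below 0.02 m)))); the robot touches nothing.
It fails at once if the height pins are pressed with more than 9 N (contact force between crosshead and tester above 9 N).
It fails at once if the robot touches the rider (contact force between any of the arm, the fingers and rider_c0 above 0.3 N).
It fails at once if a bystander (beaker, dropper bottle, petri dish, forceps) is pushed over 20 mm away (distance of any of beaker, oil_bottle, petri_dish, forceps from where it was at the start of the episode above 0.02 m).
It also fails if it takes over 72 s, if anything falls off the work surface, if the arm or the gripper's body presses on something with over 40 N, if the wrist force passes 120 N, or if a joint passes its speed limit or range.

## Working session

There is one attempt and no reset: what is moved stays moved. The work goes in short steps, Python scripts to look and compute and a tool call to move; the robot and the scene stay as the last step left them, time stands still between calls to the robot, and variables do not carry over. Pictures are saved under pics/ and viewed, at most 10 in all, crops included, and the job is handed in when it is done.

Besides the shell and the picture viewer there is one more tool, called after "Emit:" as name(argument=value, ...), one argument or row to a line, values as JSON. carry_out: Moves the arm, as the interface text tells. Its arguments: {"type":"object","properties":{"steps":{"type":"array"}},"required":["steps"]}

```bash
ls; mkdir -p pics; cat > h.py <<'E'
from cell import *
import numpy as np, cv2
def ray(c,u,v):
    K=np.array(c["intrinsics"]);R=np.array(c["attitude"])
    d=R@np.linalg.inv(K)@np.array([u,v,1.]);return np.array(c["xyz"]),d
def on(c,u,v,z):
    o,d=ray(c,u,v);return o+d*(z-o[2])/d[2]
def proj(c,p):
    q=np.array(c["attitude"]).T@(np.array(p)-np.array(c["xyz"]));q=np.array(c["intrinsics"])@q;return q[:2]/q[2]
E
python3 - <<'E'
from h import *
s=state();print(s)
t=capture("top");d=capture("side")
for n,c in(("top",t),("side",d)):print(n,c["xyz"],np.round(c["attitude"],3).tolist(),np.round(c["intrinsics"],1).tolist())
cv2.imwrite("pics/top0.png",cv2.resize(t["frame"],(800,600),interpolation=cv2.INTER_CUBIC));cv2.imwrite("pics/side0.png",cv2.resize(d["frame"],(800,600),interpolation=cv2.INTER_CUBIC))
E
```

```text
pics
{'time': 0.0, 'joint_pos': array([ 1.59362905e+00,  2.55755276e-01,  1.06996253e-01, -4.52095929e-04,
       -1.42389607e+00, -2.84578178e-01]), 'qvel': array([-5.72164440e-04,  3.08284848e-04,  2.70341089e-05, -9.44359171e-04,
        1.50727743e-03,  1.14603468e-03]), 'tau': array([ 8.32377991e-04, -3.86637282e+01,  2.37930429e+01,  5.36503538e+00,
       -6.27922593e-03, -7.61169474e-06]), 'eef_pos': array([0.14215657, 0.53079867, 0.2303916 ]), 'tcp_rot': array([[ 9.65922568e-01, -2.58830888e-01, -4.04673354e-04],
       [-2.58831187e-01, -9.65920766e-01, -1.86847950e-03],
       [ 9.27378105e-05,  1.90954860e-03, -9.99998173e-01]]), 'contact_force': array([-0.32357529, -0.16073769, -0.61019673]), 'torque': array([0.00484226, 0.02703796, 0.03403064]), 'gripper_force': 0.0, 'grip_width': 0.08549531588089938}
top [ 0.34918741 -0.11189657  1.15609004] [[-0.029, -0.984, 0.176], [-1.0, 0.029, -0.005], [-0.0, -0.176, -0.984]] [[402.6, 0.0, 258.0], [0.0, 402.6, 191.8], [0.0, 0.0, 1.0]]
side [0.46237658 0.70937698 0.54253666] [[-0.996, -0.047, 0.082], [-0.094, 0.478, -0.873], [0.002, -0.877, -0.48]] [[365.2, 0.0, 257.8], [0.0, 365.2, 191.3], [0.0, 0.0, 1.0]]
```

View pics/top0.png

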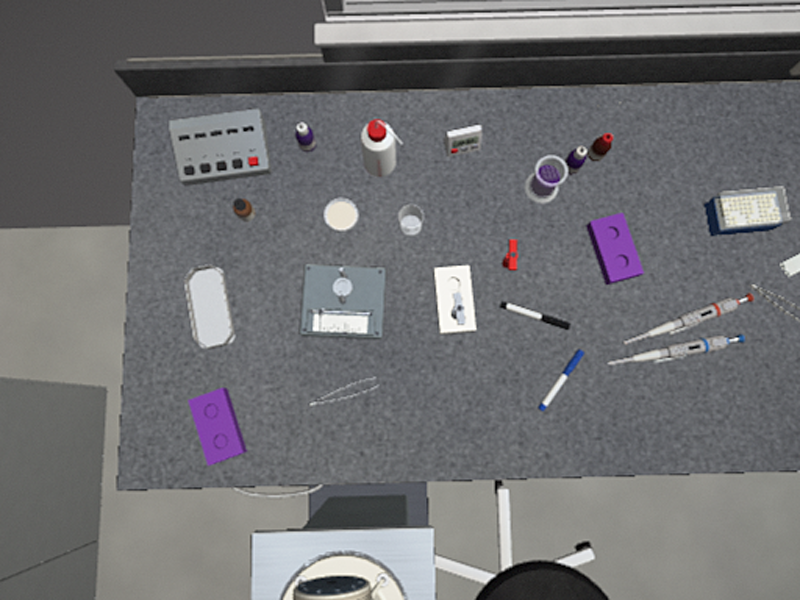

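View pics/side0.png

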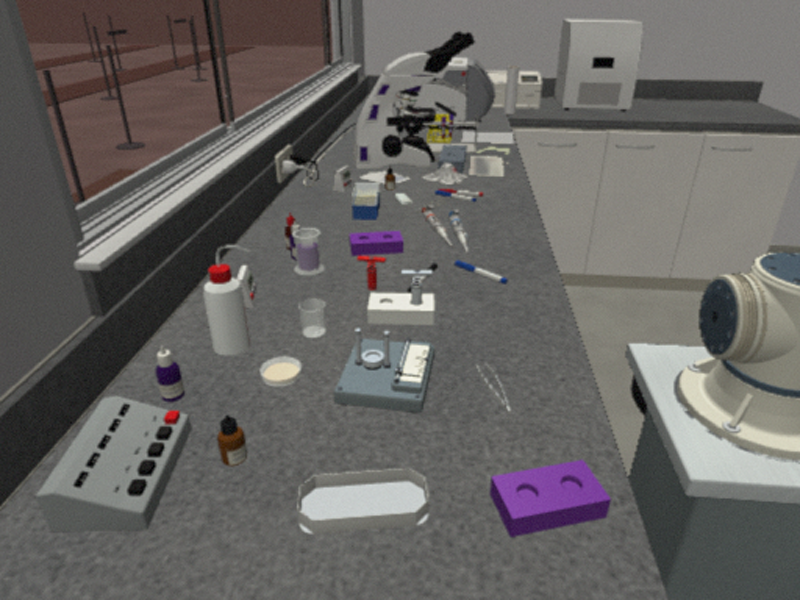

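Candidates (800x600 top view): the white rack at (455,298) with the grey-metal spring at about (458,308). The red look-alike is at (512,255), and the purple racks are at (615,248) and (216,425). The white rack and its metal-coloured spring fit the description; I'll confirm that in an enlarged crop.

```bash
python3 - <<'E'
from h import *
t=capture("top");d=capture("side")
f=t["frame"]
a=cv2.resize(f[160:222,185:310],(800,397),interpolation=cv2.INTER_CUBIC)
b=cv2.resize(d["frame"][165:225+40,210:290+20],(400,400),interpolation=cv2.INTER_CUBIC)
cv2.imwrite("pics/crop1.png",a);
g=cv2.cvtColor(f,cv2.COLOR_BGR2HSV)
def comps(m,n,amin=80):
    k,l,st,c=cv2.connectedComponentsWithStats(m.astype(np.uint8))
    for i in range(1,k):
        if st[i,4]>amin: 
            pts=np.argwhere(l==i)[:,::-1].astype(np.float32);print(n,st[i].tolist(),c[i].round(1),np.round(cv2.minAreaRect(pts),1) if 0 else cv2.minAreaRect(pts))
H,S,V=g[...,0],g[...,1],g[...,2]
comps((V>190)&(S<40)&(np.indices(V.shape)[0]<230)&(np.indices(V.shape)[0]>120),"white")
for n,u,v,z in(("cup",343/1.5625,286/1.5625,.045),("tray",209/1.5625,306/1.5625,.01),("rackc",455/1.5625,298/1.5625,.03)):print(n,on(t,u,v,z))
E
```

```text
white [462, 124, 38, 21, 615] [480.  133.8] ((480.3831787109375, 133.77304077148438), (18.77220344543457, 36.074859619140625), 84.5596694946289)
white [208, 128, 21, 19, 321] [217.9 137.1] ((218.0, 137.0), (18.0, 20.0), 90.0)
white [257, 138, 12, 12, 94] [262.9 142.9] ((262.5, 143.5), (11.0, 11.0), 90.0)
white [501, 163, 11, 13, 99] [506.9 169.3] ((507.5000305175781, 169.49998474121094), (9.391485214233398, 12.074767112731934), 63.43495178222656)
white [278, 170, 27, 43, 907] [290.7 190.5] ((290.7920837402344, 190.92080688476562), (41.99057388305664, 22.885854721069336), 84.2894058227539)
white [121, 172, 27, 50, 960] [133.9 196.3] ((134.22972106933594, 196.3783721923828), (48.4976921081543, 21.37186622619629), 80.53767395019531)
white [213, 178, 12, 11, 103] [218.6 183.2] ((218.5, 183.0), (10.0, 11.0), 90.0)
white [200, 201, 36, 12, 376] [217.3 206.6] ((217.5, 206.5), (11.0, 35.0), 90.0)
cup [ 0.57557739 -0.01016865  0.045     ]
tray [0.55220252 0.2409221  0.01      ]
rackc [ 0.55046977 -0.21217563  0.03      ]
```

View pics/crop1.png

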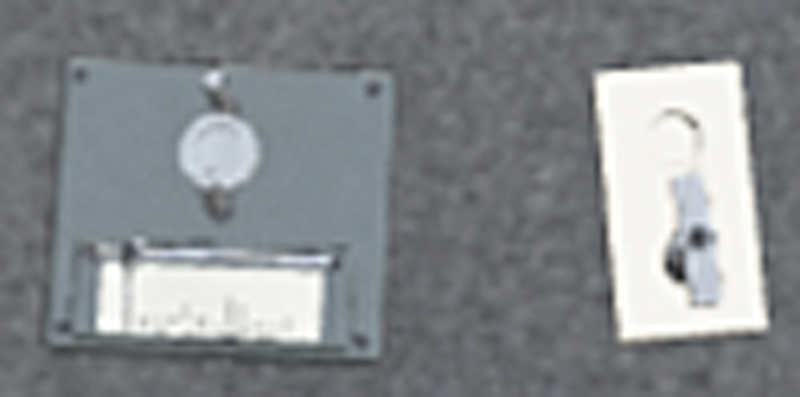

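The enlarged crop shows the silver spring standing in the near socket of the white rack, with its crosshead running from (690,178) to (708,303). The far socket, at (675,140), is empty. In the tester, the cup is at (218,152) and the gauge at the near side, so tester +x is roughly world +x. I'll move over and look with the wrist camera.

Emit:
carry_out(
  steps=[0.037,0.038,-0.004,0,0,0,1,0.037,0.038,-0.004,0,0,0,1,0.037,0.038,-0.004,0,0,0,1,0.037,0.038,-0.004,0,0,0,1,0.037,0.038,-0.004,0,0,0,1,0.037,0.038,-0.004,0,0,0,1,0.037,0.038,-0.004,0,0,0,1,0.037,0.038,-0.004,0,0,0,1,0.037,0.038,-0.004,0,0,0,1,0.037,0.038,-0.004,0,0,0,1],
)

```text
time: 1.45
eef_pos: [0.4018, 0.0668, 0.2715]
tcp_rot: [[0.966, -0.259, 0.0], [-0.259, -0.966, 0.0], [0.0, -0.001, -1.0]]
contact_force: [0.5, 1.3, -0.3]
grip_width: 0.0852
gripper_force: 0.0
```

Emit:
carry_out(
  steps=[0.037,0.038,-0.004,0,0,0,1,0.037,0.038,-0.004,0,0,0,1,0.037,0.038,-0.004,0,0,0,1,0.037,0.038,-0.004,0,0,0,1,0,0,0,0,0,-0.14,1,0,0,0,0,0,-0.14,1,0,0,0,0,0,-0.14,1,0,0,0,0,0,0,1,0,0,0,0,0,0,1],
)

```text
time: 2.58
eef_pos: [0.5049, -0.1166, 0.2872]
tcp_rot: [[0.988, 0.155, -0.0], [0.155, -0.988, 0.0], [-0.0, -0.0, -1.0]]
contact_force: [0.1, -0.1, -0.6]
grip_width: 0.0851
gripper_force: 0.0
```

```bash
python3 - <<'E'
from h import *
s=state();print(s['time'],s['eef_pos'],s['tcp_rot'].round(3).tolist())
w=capture("wrist");print(w["xyz"],np.round(w["attitude"],3).tolist(),np.round(w["intrinsics"],1).tolist())
cv2.imwrite("pics/w1.png",cv2.resize(w["frame"],(800,600),interpolation=cv2.INTER_CUBIC))
for n,p in(("cup",(.5756,-.010,.045)),("rack",(.55,-.212,.03)),("spring",(.525,-.215,.09))):print(n,proj(w,p)*1.5625)
E
```

```text
2.575 [ 0.50491268 -0.11662096  0.2872086 ] [[0.988, 0.155, -0.0], [0.155, -0.988, 0.0], [-0.0, -0.0, -1.0]]
[ 0.57850937 -0.10540458  0.42888821] [[0.155, -0.945, -0.289], [-0.988, -0.147, -0.047], [0.001, 0.293, -0.956]] [[326.5, 0.0, 257.5], [0.0, 326.5, 187.9], [0.0, 0.0, 1.0]]
cup [268.63749588 119.99329438]
rack [532.03752885 197.77072136]
spring [549.65291245 245.48356062]
```

View pics/w1.png

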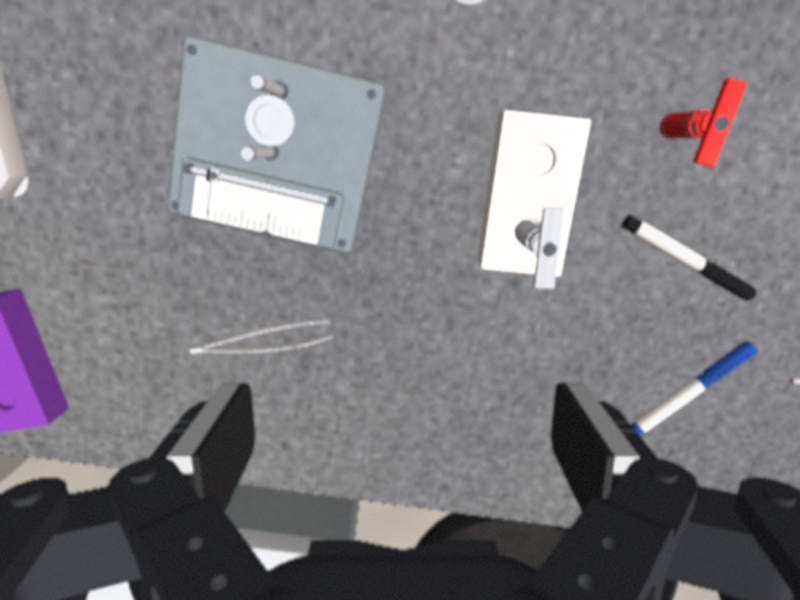

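The wrist view (800x600) gives:
- Tester top corners at (188,38), (383,86), (350,250), (170,212), with pin tops at (257,81) and (247,153).
- Cup at (270,120).
- Rack corners at (504,110), (590,120), (483,268).
- Crosshead centre at (549,248), ends at (552,208) and (545,288).

The red look-alike is at (720,125).

```bash
python3 - <<'E'
from h import *
w=capture("wrist");t=capture("top");k=1/1.5625
P=lambda u,v,z:on(w,u*k,v*k,z)
def ang(a,b):d=b-a;return np.degrees(np.arctan2(d[1],d[0])).round(2)
f=w["frame"];g=cv2.cvtColor(f,cv2.COLOR_BGR2HSV)
m=((g[...,2]>150)&(g[...,1]<60)).astype(np.uint8);m[:, :300]=0;m[:60]=0;m[180:]=0;m[:,390:]=0
c=max(cv2.findContours(m,0,2)[0],key=cv2.contourArea);q=cv2.approxPolyDP(cv2.convexHull(c),4,True)[:,0];print("rackquad",(q*1.5625).round().tolist())
r=[P(504,110,.03),P(590,120,.03),P(562,276,.03),P(483,268,.03)]
print("rack",np.round(r,4).tolist());R0=(r[0]+r[1]+r[2]+r[3])/4
print("rackang",ang(r[3],r[0]),ang(r[2],r[1]),"size",np.linalg.norm(r[0]-r[1]),np.linalg.norm(r[0]-r[3]))
a=np.radians(ang(r[3],r[0]));ux=np.array([np.cos(a),np.sin(a),0]);uy=np.array([-ux[1],ux[0],0])
c0=r[0]-60*1e-3*ux-32*1e-3*uy;print("centre",c0,R0,"holes",c0-.028*ux,c0+.028*ux,"hole1 seen",P(541,159,.03))
for z in(.085,.091,.097):print("xh",z,P(549,248,z),"ang",ang(P(545,288,z),P(552,208,z)),"len",np.linalg.norm(P(545,288,z)-P(552,208,z)), "topcam",on(t,698/6.4+185-.0,238/6.4+160,z))
T=[P(188,38,.028),P(383,86,.028),P(350,250,.028),P(170,212,.028)]
print("tester",np.mean(T,axis=0),ang(T[3],T[0]),ang(T[2],T[1]),ang(T[1],T[0])-90,np.linalg.norm(T[0]-T[1]),np.linalg.norm(T[0]-T[3]))
b,fr=P(257,81,.09),P(247,153,.09);print("pins",b,fr,ang(fr,b),np.linalg.norm(b-fr),"mid",(b+fr)/2,"cup",P(270,120,.045))
E
```

```text
rackquad [[503.0, 109.0], [591.0, 119.0], [562.0, 273.0], [555.0, 280.0], [480.0, 269.0]]
rack [[0.6093, -0.1769, 0.03], [0.6124, -0.2414, 0.03], [0.4927, -0.2503, 0.03], [0.4893, -0.1857, 0.03]]
rackang 4.19 4.24 size 0.06453461334924332 0.1203235562908469
centre [ 0.55182755 -0.21323824  0.03      ] [ 0.55093114 -0.21358777  0.03      ] holes [ 0.52390239 -0.21528404  0.03      ] [ 0.57975271 -0.21119245  0.03      ] hole1 seen [ 0.57947252 -0.21205115  0.03      ]
xh 0.085 [ 0.52250603 -0.21658949  0.085     ] ang 8.8 len 0.055944652395173974 topcam [ 0.5227114  -0.21422129  0.085     ]
xh 0.091 [ 0.523483   -0.21464898  0.091     ] ang 8.8 len 0.05496867764100815 topcam [ 0.52173936 -0.21364809  0.091     ]
xh 0.097 [ 0.52445996 -0.21270847  0.097     ] ang 8.8 len 0.053992702886842214 topcam [ 0.52076732 -0.21307489  0.097     ]
tester [ 0.55399555 -0.01094097  0.028     ] -4.41 -3.89 -4.0 0.14212452643341197 0.12696947794027036
pins [ 0.59755387 -0.01224638  0.09      ] [ 0.55375313 -0.00903127  0.09      ] -4.2 0.04391858557871739 mid [ 0.5756535  -0.01063882  0.09      ] cup [ 0.57572358 -0.01090602  0.045     ]
```

Emit:
carry_out(
  steps=[0.001,0.034,0.01,0,0,0,1,0.001,0.033,0.02,0,0,0,1,0.001,0.033,0.03,0,0,0,1,0,0,0.04,0,0,0,1,0,0,0.04,0,0,0,1,0,0,0,0,0,0,1,0,0,0,0,0,0,1],
)

```text
time: 3.6
eef_pos: [0.5247, -0.2154, 0.1492]
tcp_rot: [[0.987, 0.158, 0.002], [0.158, -0.987, -0.001], [0.002, 0.002, -1.0]]
contact_force: [0.0, 0.2, -0.1]
grip_width: 0.0848
gripper_force: 0.0
```

```bash
python3 - <<'E'
from h import *
s=state();print(s['time'],s['eef_pos'],s['tcp_rot'].round(3).tolist())
w=capture("wrist")
cv2.imwrite("pics/w2.png",cv2.resize(w["frame"],(800,600),interpolation=cv2.INTER_CUBIC))
for z in(.085,.091,.097):print(proj(w,(.5235,-.2152,z))*1.5625)
E
```

```text
3.6 [ 0.52470961 -0.21537997  0.14921408] [[0.987, 0.158, 0.002], [0.158, -0.987, -0.001], [0.002, 0.002, -1.0]]
[399.87303943 321.93019178]
[399.85325115 326.86081414]
[399.8323684  332.06414698]
```

View pics/w2.png

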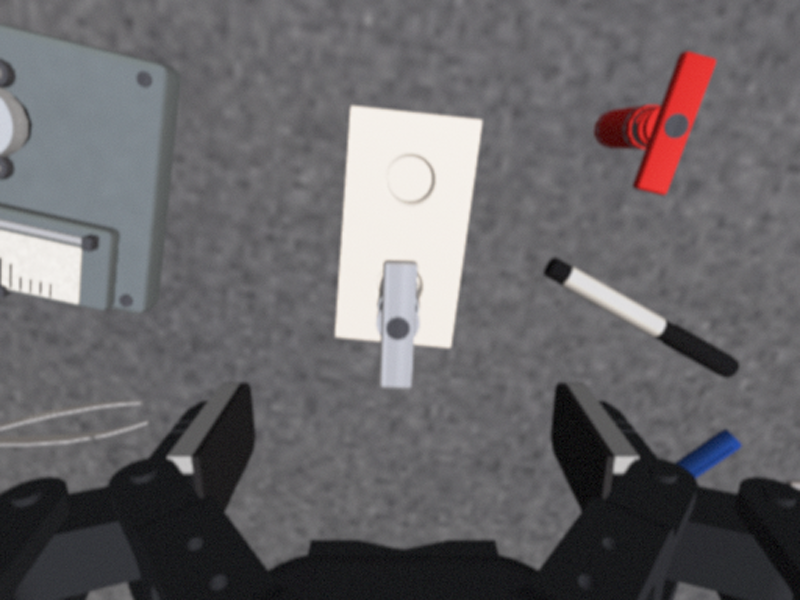

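The crosshead centre is at (398,325), where I predicted it, and it lies in line between the fingers. I'll descend and close the gripper.

Emit:
carry_out(
  steps=[-0.001,0,0.03,0,0,0,1,0,0,0.03,0,0,0,1,0,0,0.03,0,0,0,1,0,0,0.024,0,0,0,1,0,0,0,0,0,0,0,0,0,0,0,0,0,-1,0,0,0,0,0,0,-1,0,0,0,0,0,0,-1,0,0,0,0,0,0,-1,0,0,0,0,0,0,-1],
)

```text
time: 4.9
eef_pos: [0.5236, -0.2153, 0.0347]
tcp_rot: [[0.987, 0.158, 0.002], [0.158, -0.987, -0.001], [0.002, 0.001, -1.0]]
contact_force: [-0.8, 1.1, 6.3]
grip_width: 0.0177
gripper_force: 58.5
```

Emit:
carry_out(
  steps=[0,0,0,0,0,0,-1,0,0,0,0,0,0,-1],
)

```text
time: 5.15
eef_pos: [0.5236, -0.2152, 0.0347]
tcp_rot: [[0.987, 0.158, 0.002], [0.158, -0.987, -0.001], [0.002, 0.001, -1.0]]
contact_force: [-0.5, 2.6, 6.0]
grip_width: 0.0178
gripper_force: 58.5
```

Emit:
carry_out(
  steps=[0,0,-0.01,0,0,0,-1,0,0,-0.02,0,0,0,-1,0,0,-0.04,0,0,0,-1,0,0,-0.04,0,0,0,-1,0,0,0,0,0,0.116,-1,0,0,0,0,0,0.116,-1,0,0,0,0,0,0,-1,0,0,0,0,0,0,-1],
)

```text
time: 6.15
eef_pos: [0.5226, -0.2151, 0.1433]
tcp_rot: [[0.997, -0.072, -0.0], [-0.072, -0.997, 0.0], [-0.0, -0.0, -1.0]]
contact_force: [-1.0, -0.3, 0.3]
grip_width: 0.0179
gripper_force: 58.6
```

```bash
python3 - <<'E'
from h import *
s=state();R=s['tcp_rot'];print(s['time'],s['eef_pos'],R.round(4).tolist(),s['contact_force'])
print("to seat, tool axes",R.T@(np.array([.5757,-.0107,s['eef_pos'][2]])-s['eef_pos']))
w=capture("wrist");d=capture("side")
u,v=proj(d,s['eef_pos']).astype(int)
A=cv2.resize(d["frame"][v-45:v+35,u-40:u+40],(390,390),interpolation=cv2.INTER_CUBIC);B=cv2.resize(w["frame"][150:300,180:330],(390,390),interpolation=cv2.INTER_CUBIC)
cv2.imwrite("pics/g.png",np.hstack([A,B]))
E
```

```text
6.15 [ 0.52255048 -0.21512603  0.14326762] [[0.9974, -0.0716, -0.0004], [-0.0716, -0.9974, 0.0001], [-0.0004, -0.0, -1.0]] [-1.00897659 -0.29661359  0.25471749]
to seat, tool axes [ 3.83697801e-02 -2.07708046e-01 -4.55523861e-06]
```

View pics/g.png

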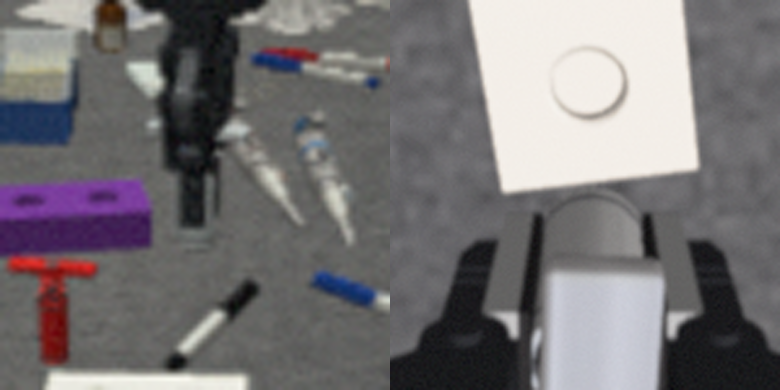

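The barrel is held upright with its foot just below the fingertips, and the crosshead is square to the fingers. Next I'll carry it to the cup.

Emit:
carry_out(
  steps=[0.0064,-0.0346,0,0,0,0,-1,0.0064,-0.0346,0,0,0,0,-1,0.0064,-0.0346,0,0,0,0,-1,0.0064,-0.0346,0,0,0,0,-1,0.0064,-0.0346,0,0,0,0,-1,0.0064,-0.0346,0,0,0,0,-1,0,0,0.03,0,0,0,-1,0,0,0.03,0,0,0,-1,0,0,0.015,0,0,0,-1,0,0,0,0,0,0,-1],
)

```text
time: 7.5
eef_pos: [0.5758, -0.0112, 0.0676]
tcp_rot: [[0.997, -0.073, -0.002], [-0.073, -0.997, -0.001], [-0.002, 0.001, -1.0]]
contact_force: [0.8, 0.5, -1.1]
grip_width: 0.0179
gripper_force: 58.8
```

```bash
python3 - <<'E'
from h import *
s=state();R=s['tcp_rot'];print(s['time'],s['eef_pos'],R.round(4).tolist(),s['contact_force'])
print("to seat, tool axes",R.T@(np.array([.5757,-.0107,.0527])-s['eef_pos']))
w=capture("wrist");d=capture("side")
u,v=proj(d,s['eef_pos']).astype(int)
A=cv2.resize(d["frame"][v-40:v+40,u-40:u+40],(390,390),interpolation=cv2.INTER_CUBIC);B=cv2.resize(w["frame"][140:320,165:345],(390,390),interpolation=cv2.INTER_CUBIC)
cv2.imwrite("pics/g2.png",np.hstack([A,B]))
E
```

```text
7.5 [ 0.57580544 -0.01120288  0.06756064] [[0.9973, -0.0734, -0.002], [-0.0734, -0.9973, -0.0007], [-0.0019, 0.0008, -1.0]] [ 0.84093443  0.45421069 -1.11455195]
to seat, tool axes [-0.00011339 -0.00050569  0.01486048]
```

View pics/g2.png

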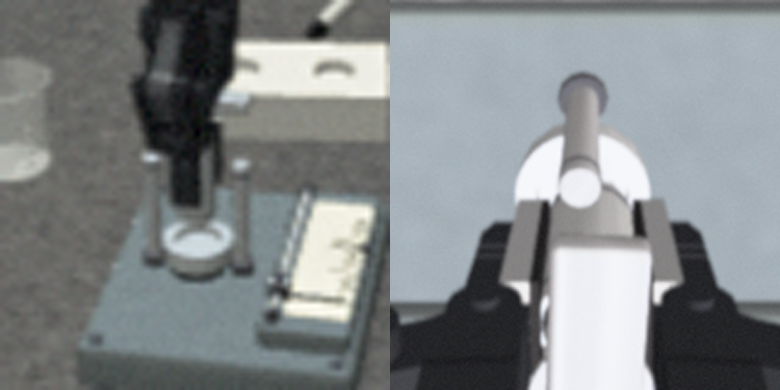

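The foot is above the cup, but the wrist crop shows the cup (columns 515–650) and back pin (column 580) slightly left of the barrel (column 592). I'll put a number on that offset.

```bash
python3 - <<'E'
from h import *
s=state();R=s['tcp_rot'];w=capture("wrist");p=s['eef_pos']
cr=lambda q:((proj(w,q)-[165,140])*390/180+[390,0]).round(1)
un=lambda u,v,z:on(w,(u-390)*180/390+165,v*180/390+140,z)
print("barrel axis top z=.101",cr([p[0],p[1],.101]),"foot",cr([p[0],p[1],.056]))
print("cup est",cr([.5757,-.0107,.045]),"pin est",cr([.5976,-.0122,.09]))
T=lambda q:(R.T@(q-p)*1e3).round(2)
print("pin seen (tool mm)",T(un(580,187,.09)),"cup outer left/right tool mm",T(un(515,200,.045)),T(un(650,200,.045)))
for z in (.115,.12,.126):print("xhead end",T(un(552,238,z)),T(un(650,238,z)))
print("pads z~.087",T(un(540,205,.072)),T(un(650,205,.072)))
E
```

```text
barrel axis top z=.101 [587.8 320.8] foot [588.1 211.5]
cup est [587.3 198.2] pin est [585.9 191. ]
pin seen (tool mm) [ 21.28  -1.43 -20.51] cup outer left/right tool mm [ -2.05 -18.75  24.45] [-2.1  15.83 24.45]
xhead end [ 23.91  -5.33 -45.5 ] [ 23.89   9.46 -45.5 ]
xhead end [ 26.53  -5.04 -50.5 ] [ 26.52   8.98 -50.5 ]
xhead end [ 29.68  -4.69 -56.49] [ 29.67   8.41 -56.49]
pads z~.087 [  9.19 -10.32  -2.53] [ 9.17 13.34 -2.53]
```

```bash
python3 - <<'E'
from h import *
w=capture("wrist");g=cv2.cvtColor(w["frame"],cv2.COLOR_BGR2GRAY)
for r in (222,228,234,240,244,252,258):print(r,"cols218..305",g[r,214:304].tolist())
E
```

```text
222 cols218..305 [177, 176, 174, 177, 177, 176, 177, 175, 174, 175, 180, 214, 240, 247, 247, 247, 247, 247, 247, 248, 247, 247, 247, 247, 247, 247, 247, 246, 244, 224, 169, 163, 202, 228, 236, 240, 239, 238, 239, 240, 239, 238, 241, 241, 241, 236, 228, 203, 186, 214, 237, 243, 244, 244, 247, 247, 247, 247, 247, 247, 247, 247, 248, 247, 247, 247, 247, 248, 244, 229, 194, 176, 173, 176, 175, 175, 176, 177, 176, 175, 173, 175, 175, 175, 176, 177, 175, 176, 177, 176]
228 cols218..305 [177, 174, 174, 175, 176, 175, 177, 175, 174, 192, 228, 244, 247, 247, 247, 247, 248, 247, 247, 246, 244, 246, 247, 247, 248, 248, 247, 241, 223, 193, 209, 233, 237, 239, 240, 239, 239, 239, 241, 242, 241, 242, 241, 241, 241, 240, 240, 238, 227, 187, 162, 154, 154, 149, 145, 153, 179, 214, 237, 245, 246, 243, 246, 247, 247, 247, 247, 247, 247, 246, 236, 203, 176, 176, 176, 176, 176, 175, 178, 176, 175, 177, 175, 175, 175, 177, 176, 175, 175, 177]
234 cols218..305 [173, 173, 174, 174, 173, 173, 173, 174, 171, 159, 142, 133, 134, 130, 132, 133, 134, 131, 131, 127, 109, 72, 38, 51, 109, 152, 141, 123, 129, 134,
[... 1392 characters left out ...]
3, 155, 152, 153, 155, 157, 158, 155, 158, 160, 160, 160, 159, 160, 159, 157, 157, 158, 154, 154, 154, 153, 151, 150, 149, 149, 147, 149, 149, 153, 160, 162, 151, 138, 133, 132, 130, 130, 133, 131, 133, 133, 132, 119, 95, 63, 50, 47, 48, 47, 48, 46]
258 cols218..305 [47, 51, 55, 75, 110, 127, 131, 132, 132, 132, 132, 131, 131, 133, 131, 131, 117, 79, 39, 29, 36, 37, 59, 96, 132, 163, 193, 221, 235, 243, 245, 244, 243, 242, 241, 241, 240, 240, 240, 239, 239, 239, 240, 239, 239, 241, 241, 241, 242, 243, 243, 243, 245, 245, 245, 245, 245, 245, 244, 244, 244, 243, 243, 242, 242, 242, 240, 241, 241, 240, 232, 191, 147, 133, 131, 131, 132, 133, 130, 132, 130, 131, 127, 111, 75, 59, 54, 53, 52, 51]
```

Measured from the pads and cup edges, the barrel sits exactly between the pads, and the cup is 1.8 mm towards tool -y. The crosshead is also yawed about 3°. I'll correct both and lower gently.

Emit:
carry_out(
  steps=[0,-0.0018,0,0,0,-0.05,-1,0,0,0.004,0,0,0,-1,0,0,0.004,0,0,0,-1,0,0,0.002,0,0,0,-1,0,0,0.002,0,0,0,-1,0,0,0.001,0,0,0,-1,0,0,0,0,0,0,-1,0,0,0,0,0,0,-1],
)

```text
time: 8.7
eef_pos: [0.5765, -0.0091, 0.0554]
tcp_rot: [[1.0, -0.024, 0.0], [-0.024, -1.0, 0.0], [0.0, -0.0, -1.0]]
contact_force: [1.1, -0.9, -0.8]
grip_width: 0.0179
gripper_force: 58.8
```

Emit:
carry_out(
  steps=[0,0,0.0007,0,0,0,-1,0,0,0.0005,0,0,0,-1,0,0,0,0,0,0,-1],
)

```text
time: 9.07
eef_pos: [0.5764, -0.0091, 0.054]
tcp_rot: [[1.0, -0.024, -0.0], [-0.024, -1.0, -0.0], [-0.0, 0.0, -1.0]]
contact_force: [0.5, 0.4, -1.1]
grip_width: 0.0179
gripper_force: 58.8
```

Emit:
carry_out(
  steps=[-0.0008,0,0,0,0,0,-1,0,0,0.0005,0,0,0,-1,0,0,0.0005,0,0,0,-1,0,0,0,0,0,0,-1],
)

```text
time: 9.57
eef_pos: [0.5756, -0.0091, 0.053]
tcp_rot: [[1.0, -0.024, -0.0], [-0.024, -1.0, -0.0], [-0.0, 0.0, -1.0]]
contact_force: [-0.9, 0.3, -1.1]
grip_width: 0.0177
gripper_force: 58.8
```

Emit:
carry_out(
  steps=[0,0,0.0005,0,0,0,-1,0,0,0,0,0,0,-1],
)

```text
time: 9.82
eef_pos: [0.5757, -0.0091, 0.0527]
tcp_rot: [[1.0, -0.024, 0.0], [-0.024, -1.0, -0.0], [0.0, 0.0, -1.0]]
contact_force: [0.6, -0.7, -0.4]
grip_width: 0.0178
gripper_force: 58.9
```

The foot is inside the rim, touching lightly at about 0.7 N. I'll release and rise.

Emit:
carry_out(
  steps=[0,0,0,0,0,0,-0.4,0,0,0,0,0,0,0,0,0,0,0,0,0,0.4,0,0,0,0,0,0,0.4,0,0,-0.03,0,0,0,0.4,0,0,-0.04,0,0,0,0.4,0,0,-0.04,0,0,0,0.4,0,0,-0.03,0,0,0,-1,0,0,0,0,0,0,-1,0,0,0,0,0,0,-1],
)

```text
time: 11.08
eef_pos: [0.5752, -0.009, 0.1919]
tcp_rot: [[1.0, -0.024, -0.001], [-0.024, -1.0, 0.0], [-0.001, -0.0, -1.0]]
contact_force: [0.3, 0.5, -0.2]
grip_width: 0.0054
gripper_force: 0.0
```

Emit:
carry_out(
  steps=[-0.04,0,0,0,0,0,-1,-0.04,0,-0.01,0,0,0,-1,-0.01,0,0,0,0,0,-1,0,0,0,0,0,0,-1],
)

```text
time: 11.58
eef_pos: [0.4853, -0.0069, 0.2021]
tcp_rot: [[1.0, -0.024, -0.001], [-0.024, -1.0, 0.0], [-0.001, 0.0, -1.0]]
contact_force: [0.9, 0.9, 0.5]
grip_width: -0.0002
gripper_force: 0.0
```

```bash
python3 - <<'E'
from h import *
s=state();print(s['time'],s['eef_pos'],s['contact_force'],s['grip_width'])
w=capture("wrist");d=capture("side")
u,v=proj(d,(.5757,-.0091,.08)).astype(int);u2,v2=proj(w,(.56,-.0091,.06)).astype(int);print(u,v,u2,v2)
y0=max(0,v2-75);x0=max(0,u2-75)
A=cv2.resize(d["frame"][v-35:v+45,u-40:u+40],(400,400),interpolation=cv2.INTER_CUBIC);B=cv2.resize(w["frame"][y0:y0+150,x0:x0+150],(400,400),interpolation=cv2.INTER_CUBIC)
print(x0,y0)
cv2.imwrite("pics/g3.png",np.hstack([A,B]))
E
```

```text
11.575 [ 0.48528491 -0.00690652  0.20209141] [0.94650903 0.86774909 0.45573901] -0.00021973837744890276
238 215 257 87
182 12
```

View pics/g3.png

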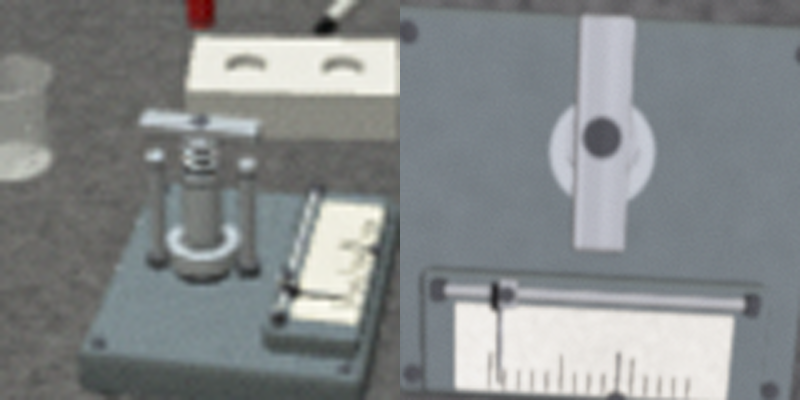

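The spring stands upright in the cup with its crosshead over both pins. The rider, at column 498, is near zero (first tick at 490), and the limit line is at about column 617. Next I'll press with the fingers shut.

Emit:
carry_out(
  steps=[0.045,0,0.02,0,0,0,-1,0.0455,0,0.02,0,0,0,-1,0,0,0.02,0,0,0,-1,0,0,0.02,0,0,0,-1,0,0,0,0,0,0,-1,0,0,0,0,0,0,-1],
)

```text
time: 12.42
eef_pos: [0.5769, -0.0092, 0.123]
tcp_rot: [[1.0, -0.024, 0.001], [-0.024, -1.0, -0.0], [0.001, 0.0, -1.0]]
contact_force: [-0.7, 0.5, -0.4]
grip_width: -0.0001
gripper_force: 0.0
```

Emit:
carry_out(
  steps=[0,0,0.002,0,0,0,-1,0,0,0.002,0,0,0,-1,0,0,0.002,0,0,0,-1,0,0,0.002,0,0,0,-1,0,0,0.002,0,0,0,-1,0,0,0.001,0,0,0,-1,0,0,0,0,0,0,-1],
)

```text
time: 13.3
eef_pos: [0.5761, -0.0091, 0.1115]
tcp_rot: [[1.0, -0.024, -0.0], [-0.024, -1.0, -0.0], [-0.0, 0.0, -1.0]]
contact_force: [0.7, 1.0, -0.9]
grip_width: -0.0001
gripper_force: 0.0
```

Emit:
carry_out(
  steps=[0,0,0.001,0,0,0,-1,0,0,0.001,0,0,0,-1,0,0,0.001,0,0,0,-1,0,0,0.001,0,0,0,-1,0,0,0,0,0,0,-1],
)

```text
time: 13.92
eef_pos: [0.5763, -0.0091, 0.1078]
tcp_rot: [[1.0, -0.024, 0.0], [-0.024, -1.0, -0.0], [0.0, 0.0, -1.0]]
contact_force: [-0.4, 0.6, 1.8]
grip_width: -0.0001
gripper_force: 0.9
```

Emit:
carry_out(
  steps=[0,0,0.001,0,0,0,-1,0,0,0.001,0,0,0,-1,0,0,0.001,0,0,0,-1,0,0,0.001,0,0,0,-1,0,0,0,0,0,0,-1],
)

```text
time: 14.55
eef_pos: [0.5763, -0.0091, 0.1038]
tcp_rot: [[1.0, -0.024, 0.0], [-0.024, -1.0, -0.0], [0.0, 0.0, -1.0]]
contact_force: [-0.5, 0.1, 4.7]
grip_width: 0.0002
gripper_force: 2.2
```

Emit:
carry_out(
  steps=[0,0,0.001,0,0,0,-1,0,0,0.001,0,0,0,-1,0,0,0.001,0,0,0,-1,0,0,0.001,0,0,0,-1,0,0,0,0,0,0,-1],
)

```text
time: 15.18
eef_pos: [0.5765, -0.0091, 0.1001]
tcp_rot: [[1.0, -0.024, 0.001], [-0.024, -1.0, -0.0], [0.001, 0.0, -1.0]]
contact_force: [-1.1, 0.5, 6.1]
grip_width: -0.0004
gripper_force: 3.3
```

Emit:
carry_out(
  steps=[0,0,0.001,0,0,0,-1,0,0,0.001,0,0,0,-1,0,0,0.001,0,0,0,-1,0,0,0,0,0,0,-1,0,0,0,0,0,0,-1],
)

```text
time: 15.8
eef_pos: [0.5767, -0.0092, 0.0975]
tcp_rot: [[1.0, -0.023, 0.002], [-0.023, -1.0, -0.0], [0.002, 0.0, -1.0]]
contact_force: [-0.6, 0.4, 7.0]
grip_width: -0.0004
gripper_force: 4.1
```

Emit:
carry_out(
  steps=[0,0,0.0004,0,0,0,-1,0,0,0,0,0,0,-1,0,0,0,0,0,0,-1],
)

```text
time: 16.18
eef_pos: [0.5767, -0.0092, 0.0972]
tcp_rot: [[1.0, -0.023, 0.002], [-0.023, -1.0, -0.0], [0.002, 0.0, -1.0]]
contact_force: [-1.7, 0.0, 8.3]
grip_width: -0.0001
gripper_force: 4.2
```

Emit:
carry_out(
  steps=[0,0,0.0003,0,0,0,-1,0,0,0,0,0,0,-1,0,0,0,0,0,0,-1],
)

```text
time: 16.55
eef_pos: [0.5767, -0.0092, 0.0969]
tcp_rot: [[1.0, -0.023, 0.002], [-0.023, -1.0, -0.0], [0.002, 0.0, -1.0]]
contact_force: [-0.1, -0.1, 9.1]
grip_width: -0.0007
gripper_force: 4.3
```

Emit:
carry_out(
  steps=[0,0,0.0003,0,0,0,-1,0,0,0,0,0,0,-1,0,0,0,0,0,0,-1],
)

```text
time: 16.92
eef_pos: [0.5768, -0.0092, 0.0967]
tcp_rot: [[1.0, -0.023, 0.002], [-0.023, -1.0, -0.0], [0.002, 0.0, -1.0]]
contact_force: [-1.8, -0.2, 8.5]
grip_width: -0.0003
gripper_force: 4.4
```

Emit:
carry_out(
  steps=[0,0,0.0003,0,0,0,-1,0,0,0,0,0,0,-1,0,0,0,0,0,0,-1],
)

```text
time: 17.3
eef_pos: [0.5768, -0.0092, 0.0964]
tcp_rot: [[1.0, -0.023, 0.002], [-0.023, -1.0, -0.0], [0.002, 0.0, -1.0]]
contact_force: [-1.8, 0.4, 8.9]
grip_width: 0.0002
gripper_force: 4.5
```

Emit:
carry_out(
  steps=[0,0,0.0003,0,0,0,-1,0,0,0,0,0,0,-1,0,0,0,0,0,0,-1],
)

```text
time: 17.68
eef_pos: [0.5768, -0.0092, 0.0963]
tcp_rot: [[1.0, -0.023, 0.002], [-0.023, -1.0, -0.0], [0.002, 0.0, -1.0]]
contact_force: [-1.7, 0.1, 10.5]
grip_width: 0.0004
gripper_force: 5.0
```

Emit:
carry_out(
  steps=[0,0,0.0003,0,0,0,-1,0,0,0,0,0,0,-1,0,0,0,0,0,0,-1],
)

```text
time: 18.05
eef_pos: [0.5768, -0.0092, 0.0963]
tcp_rot: [[1.0, -0.023, 0.002], [-0.023, -1.0, -0.0], [0.002, 0.0, -1.0]]
contact_force: [-1.0, 0.6, 11.4]
grip_width: -0.0
gripper_force: 5.7
```

The load now rises steeply while the height stays constant, so the crosshead is on the pins with about 2.4 N. I'll lean a little more and hold.

Emit:
carry_out(
  steps=[0,0,0.0003,0,0,0,-1,0,0,0.0002,0,0,0,-1,0,0,0,0,0,0,-1,0,0,0,0,0,0,-1],
)

```text
time: 18.55
eef_pos: [0.5768, -0.0092, 0.0962]
tcp_rot: [[1.0, -0.023, 0.003], [-0.023, -1.0, -0.0], [0.003, 0.0, -1.0]]
contact_force: [-3.3, -0.0, 14.3]
grip_width: 0.0002
gripper_force: 6.9
```

Emit:
carry_out(
  steps=[0,0,0,0,0,0,-1,0,0,0,0,0,0,-1,0,0,0,0,0,0,-1,0,0,0,0,0,0,-1,0,0,0,0,0,0,-1,0,0,0,0,0,0,-1,0,0,0,0,0,0,-1,0,0,0,0,0,0,-1,0,0,0,0,0,0,-1,0,0,0,0,0,0,-1],
)

```text
time: 19.8
eef_pos: [0.5768, -0.0092, 0.0962]
tcp_rot: [[1.0, -0.023, 0.002], [-0.023, -1.0, -0.0], [0.002, 0.0, -1.0]]
contact_force: [-4.4, 0.3, 13.1]
grip_width: 0.0002
gripper_force: 6.9
```

Emit:
carry_out(
  steps=[0,0,-0.002,0,0,0,-1,0,0,-0.004,0,0,0,-1,0,0,-0.01,0,0,0,-1,0,0,-0.02,0,0,0,-1,-0.03,0,-0.03,0,0,0,-1,-0.045,0,-0.02,0,0,0,-1,-0.045,0,0,0,0,0,-1,0,0,0,0,0,0,-1,0,0,0,0,0,0,-1],
)

```text
time: 20.92
eef_pos: [0.4561, -0.0061, 0.1801]
tcp_rot: [[1.0, -0.024, -0.0], [-0.024, -1.0, 0.0], [-0.0, -0.0, -1.0]]
contact_force: [0.8, 0.8, 0.6]
grip_width: -0.0001
gripper_force: 0.0
```

```bash
python3 - <<'E'
from h import *
s=state();print(s['time'],s['eef_pos'])
w=capture("wrist");d=capture("side")
u2,v2=proj(w,(.51,-.0091,.045)).astype(int)
x0,y0=u2-75,max(0,v2-85);print(x0,y0,u2,v2)
A=cv2.resize(w["frame"][y0:y0+110,x0:x0+150],(800,587),interpolation=cv2.INTER_CUBIC)
cv2.imwrite("pics/g4.png",A)
E
```

```text
20.925 [ 0.45607491 -0.00613563  0.18006821]
183 28 258 113
```

View pics/g4.png

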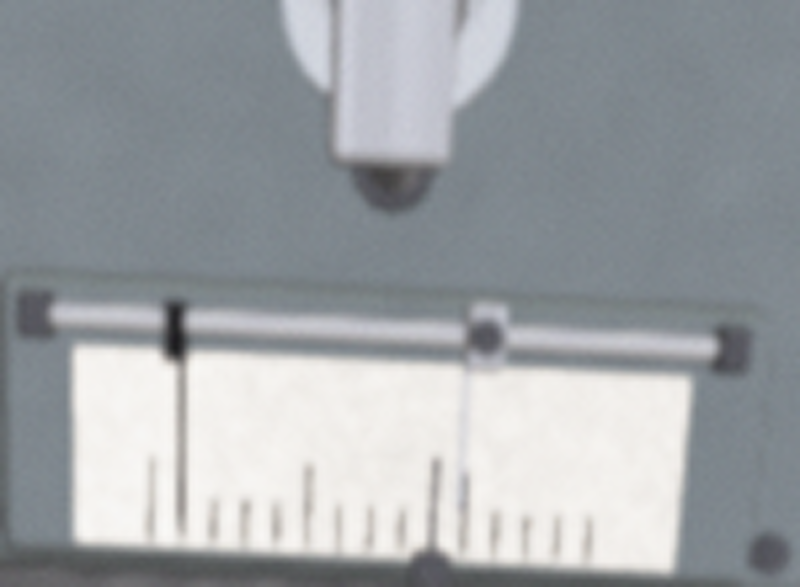

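The rider hair is at column 464, level with the 10 N tick. That is one division (5 mm) beyond the limit line at column 435, and the pointer has returned to about 1 N, the spring's weight. The spring is sound, so it goes back in the rack.

Emit:
carry_out(
  steps=[0.04,0,-0.01,0,0,0,0.4,0.04,0,-0.01,0,0,0,0.4,0.04,0,0,0,0,0,0.4,0,0,0,0,0,0,0.4,0,0,0,0,0,0,0.4,0,0,0,0,0,0,0.4],
)

```text
time: 21.78
eef_pos: [0.5757, -0.0091, 0.2003]
tcp_rot: [[1.0, -0.024, -0.0], [-0.024, -1.0, -0.0], [-0.0, 0.0, -1.0]]
contact_force: [-0.1, 0.5, 0.6]
grip_width: 0.06
gripper_force: 0.0
```

Emit:
carry_out(
  steps=[0,0,0.04,0,0,0,0.4,0,0,0.04,0,0,0,0.4,0,0,0.04,0,0,0,0.4,0,0,0.02,0,0,0,0.4,0,0,0.007,0,0,0,0.4,0,0,0,0,0,0,0.4,0,0,0,0,0,0,-0.2,0,0,0,0,0,0,-1,0,0,0,0,0,0,-1,0,0,0,0,0,0,-1],
)

```text
time: 23.02
eef_pos: [0.5766, -0.009, 0.0538]
tcp_rot: [[1.0, -0.024, 0.001], [-0.024, -1.0, 0.0], [0.001, -0.0, -1.0]]
contact_force: [-0.2, 1.4, 2.2]
grip_width: 0.0178
gripper_force: 58.5
```

Emit:
carry_out(
  steps=[0,0,0,0,0,0,-1,0,0,0,0,0,0,-1,0,0,-0.01,0,0,0,-1,0,0,-0.02,0,0,0,-1,0,0,-0.03,0,0,0,-1,0,0,-0.03,0,0,0,-1,0,0,0,0,0,0,-1],
)

```text
time: 23.9
eef_pos: [0.5773, -0.0091, 0.146]
tcp_rot: [[1.0, -0.024, 0.004], [-0.024, -1.0, 0.001], [0.004, -0.001, -1.0]]
contact_force: [-0.5, -0.4, -1.2]
grip_width: 0.0176
gripper_force: 58.6
```

Emit:
carry_out(
  steps=[-0.008,0.0345,0,0,0,0,-1,-0.008,0.0345,0,0,0,0,-1,-0.008,0.0345,0,0,0,0,-1,-0.008,0.0345,0,0,0,0,-1,-0.008,0.0345,0,0,0,0,-1,-0.008,0.0345,0,0,0,0,-1,0,0,0.03,0,0,-0.098,-1,0,0,0.03,0,0,0,-1,0,0,0.02,0,0,0,-1,0,0,0,0,0,0,-1],
)

```text
time: 25.15
eef_pos: [0.521, -0.2145, 0.0608]
tcp_rot: [[0.997, 0.074, -0.006], [0.074, -0.997, 0.001], [-0.006, -0.002, -1.0]]
contact_force: [-0.0, 0.5, -0.7]
grip_width: 0.0178
gripper_force: 58.7
```

```bash
python3 - <<'E'
from h import *
s=state();R=s['tcp_rot'];p=s['eef_pos'];print(s['time'],p,R.round(3).tolist(),s['contact_force'])
w=capture("wrist");f=w["frame"];g=cv2.cvtColor(f,cv2.COLOR_BGR2GRAY)
T=lambda u,v,z:(R.T@(on(w,u,v,z)-p)*1e3).round(2)
h0=np.array([.5239,-.2145,.03]);h1=np.array([.5798,-.2105,.03])
print("h1 est",proj(w,h1),"h0",proj(w,h0))
B=cv2.resize(f[20:300,100:420],(800,700),interpolation=cv2.INTER_CUBIC)[:600];cv2.imwrite("pics/g5.png",B)
# rack side edges on rows
u1,v1=proj(w,h1).astype(int)
for r in range(v1-40,v1+60,12):
    row=g[r].astype(int);on_=np.where(row[u1-120:u1+120]>170)[0]
    if len(on_):
        a,b=u1-120+on_[0],u1-120+on_[-1];print(r,a,b,T(a-.5,r,.03)[:2],T(b+.5,r,.03)[:2])
E
```

```text
25.15 [ 0.52102881 -0.2144921   0.06076549] [[0.997, 0.074, -0.006], [0.074, -0.997, 0.001], [-0.006, -0.002, -1.0]] [-0.02023544  0.47695985 -0.69642102]
h1 est [257.13756997 119.05779881] h0 [256.99429892 219.25072976]
79 195 323 [ 78.78 -30.91] [78.75 33.59]
91 195 322 [ 73.03 -31.24] [73.   33.43]
103 196 321 [ 67.15 -31.07] [67.13 33.26]
115 196 320 [ 61.15 -31.41] [61.13 33.1 ]
127 197 319 [ 55.02 -31.24] [55.   32.92]
139 197 318 [ 48.76 -31.59] [48.73 32.75]
151 198 317 [ 42.35 -31.42] [42.33 32.57]
163 198 316 [ 35.81 -31.78] [35.78 32.39]
175 199 316 [ 29.11 -31.6 ] [29.09 32.74]
```

View pics/g5.png

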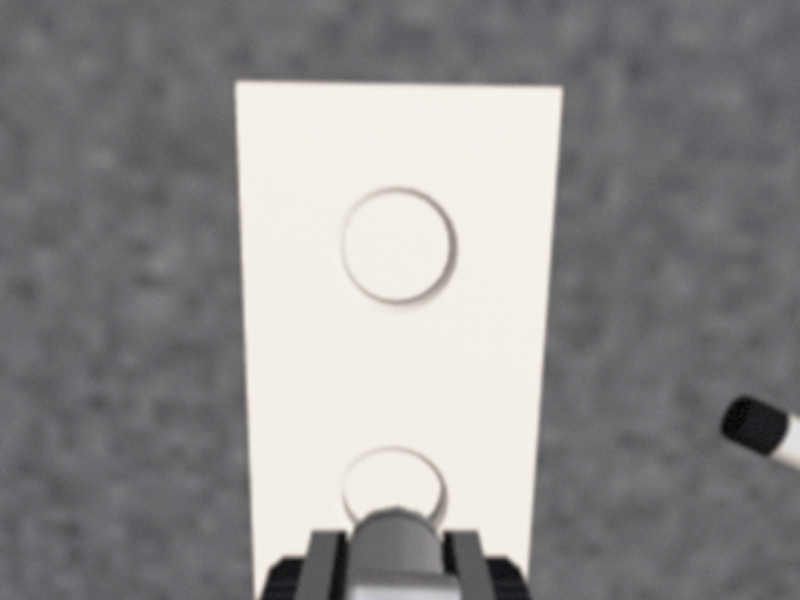

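The barrel is centred sideways on the near socket: both are at column 394 in this crop. The socket is about 4 mm ahead in tool x, so I'll shift and check the pose before lowering.

Emit:
carry_out(
  steps=[0.004,0,0,0,0,0,-1,0,0,0,0,0,0,-1,0,0,0,0,0,0,-1,0,0,0,0,0,0,-1],
)

```text
time: 25.7
eef_pos: [0.5273, -0.2146, 0.0634]
tcp_rot: [[0.997, 0.074, 0.0], [0.074, -0.997, -0.0], [0.0, 0.0, -1.0]]
contact_force: [0.6, -0.1, -0.9]
grip_width: 0.0177
gripper_force: 58.8
```

```bash
python3 - <<'E'
from h import *
s=state();R=s['tcp_rot'];p=s['eef_pos'];print(p,R[:,2].round(4))
w=capture("wrist");g=cv2.cvtColor(w["frame"],cv2.COLOR_BGR2GRAY)
T=lambda u,v,z:(R.T@(on(w,u,v,z)-p)*1e3).round(2)
col=g[85:235,257].astype(int);print(col.tolist())
e=[85+i for i in range(1,149) if abs(col[i+1]-col[i-1])>12];print([(r,T(257,r,.03)[0]) for r in e])
E
```

```text
[ 0.52728098 -0.21460601  0.06342363] [ 4.e-04 -0.e+00 -1.e+00]
[241, 241, 241, 240, 241, 240, 241, 241, 240, 240, 241, 241, 241, 241, 241, 240, 241, 240, 241, 241, 240, 236, 219, 191, 192, 221, 237, 239, 241, 241, 240, 239, 239, 240, 239, 239, 239, 240, 240, 239, 239, 240, 240, 240, 239, 240, 240, 240, 239, 240, 239, 239, 239, 240, 238, 239, 240, 239, 239, 240, 239, 239, 239, 239, 236, 216, 173, 169, 201, 220, 227, 233, 237, 240, 239, 239, 239, 239, 239, 239, 239, 239, 238, 239, 239, 240, 239, 239, 239, 240, 239, 240, 238, 239, 239, 240, 238, 239, 238, 238, 239, 238, 238, 238, 237, 239, 239, 237, 239, 239, 238, 239, 239, 238, 239, 239, 238, 240, 238, 238, 238, 238, 228, 212, 220, 231, 237, 238, 239, 239, 239, 239, 238, 239, 239, 238, 230, 191, 134, 98, 84, 90, 100, 106, 107, 105, 106, 106, 106, 109]
[(106, np.float64(65.5)), (107, np.float64(64.99)), (108, np.float64(64.49)), (109, np.float64(63.98)), (110, np.float64(63.47)), (111, np.float64(62.96)), (149, np.float64(42.9)), (150, np.float64(42.35)), (151, np.float64(41.8)), (152, np.float64(41.25)), (153, np.float64(40.7)), (154, np.float64(40.15)), (155, np.float64(39.6)), (207, np.float64(9.47)), (209, np.float64(8.25)), (210, np.float64(7.64)), (221, np.float64(0.84)), (222, np.float64(0.22)), (223, np.float64(-0.41)), (224, np.float64(-1.04)), (226, np.float64(-2.3)), (227, np.float64(-2.93))]
```

Now settled: the socket is 3.0 mm behind the TCP and the barrel axis about 0.9 mm behind, so I'll shift by -2.1 mm and lower.

Emit:
carry_out(
  steps=[-0.0021,0,0,0,0,0,-1,0,0,0.008,0,0,0,-1,0,0,0.006,0,0,0,-1,0,0,0.004,0,0,0,-1,0,0,0.003,0,0,0,-1,0,0,0,0,0,0,-1,0,0,0,0,0,0,-1],
)

```text
time: 26.62
eef_pos: [0.5253, -0.2148, 0.0424]
tcp_rot: [[0.997, 0.074, 0.0], [0.074, -0.997, -0.0], [0.0, 0.0, -1.0]]
contact_force: [0.2, -0.3, -0.0]
grip_width: 0.0179
gripper_force: 58.8
```

Emit:
carry_out(
  steps=[0,0,0.002,0,0,0,-1,0,0,0.002,0,0,0,-1,0,0,0.001,0,0,0,-1,0,0,0,0,0,0,-1],
)

```text
time: 27.12
eef_pos: [0.5251, -0.2148, 0.0371]
tcp_rot: [[0.997, 0.074, -0.0], [0.074, -0.997, 0.0], [-0.0, -0.0, -1.0]]
contact_force: [0.7, 0.0, -0.8]
grip_width: 0.0179
gripper_force: 58.8
```

Free descent into the socket with no contact. I'll finish lowering and release.

Emit:
carry_out(
  steps=[0,0,0.0007,0,0,0,-1,0,0,0.0004,0,0,0,-1,0,0,0,0,0,0,-1],
)

```text
time: 27.5
eef_pos: [0.5252, -0.2148, 0.0365]
tcp_rot: [[0.997, 0.074, 0.0], [0.074, -0.997, -0.0], [0.0, 0.0, -1.0]]
contact_force: [-1.0, 0.4, 3.5]
grip_width: 0.0179
gripper_force: 59.3
```

Emit:
carry_out(
  steps=[0,0,0,0,0,0,-0.4,0,0,0,0,0,0,0,0,0,0,0,0,0,0.4,0,0,0,0,0,0,0.4,0,0,-0.02,0,0,0,0.4,0,0,-0.04,0,0,0,0.4,0,0,-0.04,0,0,0,0.4,-0.02,0,-0.02,0,0,0,0.4,0,0,0,0,0,0,0.4,0,0,0,0,0,0,0.4],
)

```text
time: 28.75
eef_pos: [0.505, -0.216, 0.1552]
tcp_rot: [[0.997, 0.074, -0.001], [0.074, -0.997, 0.001], [-0.001, -0.001, -1.0]]
contact_force: [0.3, 1.2, -0.5]
grip_width: 0.0598
gripper_force: 0.0
```

```bash
python3 - <<'E'
from h import *
s=state();print(s['time'],s['eef_pos'],s['contact_force'])
w=capture("wrist");g=cv2.cvtColor(w["frame"],cv2.COLOR_BGR2HSV)
h0=np.array([.5243,-.2148]);u,v=proj(w,(*h0,.094))
# dark centre mark on crosshead top
m=(g[...,2]<120).astype(np.uint8);x0,y0=int(u)-14,int(v)-14
k,l,st,c=cv2.connectedComponentsWithStats(m[y0:y0+28,x0:x0+28]);print("pred",u,v,[(st[i,4],(c[i]+[x0,y0]).round(1)) for i in range(1,k)])
for i in range(1,k):
  if st[i,4]>15:
    for z in(.088,.094):print(z,on(w,*(c[i]+[x0,y0]),z))
E
```

```text
28.75 [ 0.50497375 -0.21604662  0.15522658] [ 0.3191965   1.17048136 -0.47382864]
pred 256.9112833951951 177.47173311739095 [(np.int32(140), array([257.8, 177. ]))]
0.088 [ 0.52306323 -0.21550453  0.088     ]
0.094 [ 0.52468121 -0.21537307  0.094     ]
```

```bash
python3 -c "
from cell import *
print(finish_job())"
```

```text
the job is handed in; nothing more can be done
None
```

The spring tested sound: the rider stopped near 10 N, beyond the 9 N limit line, so I stood it upright back in its rack socket and handed the job in at about 29 s (no verdict was shown).

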